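# Clamp a jar and take its tight cap off for inspection

## Robot

A 6-joint arm with a two-finger parallel gripper is mounted at the origin on the work surface. World frame = base frame: x ahead of the robot, y to its left, z up, the work surface at z = 0. Lengths are in m, angles in rad, forces in N, time in s.
With the tool pointing down it reaches from about 0.35 to 0.975 m from the base axis. Payload 17.4 kg.
Tool frame: the origin (TCP) lies between the finger pads; the fingertips stand 11 mm ahead of it and the grasp point (between the pads) lies 8 mm behind it; z points along the fingers, y is the line along which they close (so a half turn about z gives the same grasp; the last joint's range is limited). The gripper opens to 85 mm and grips with 20 to 120 N. Pads are 22 mm wide; open, the fingers measure 114 mm over their backs; the gripper's body (76 mm by 85 mm) begins 54 mm behind the grasp point. The pads swing forward as they close: fully open they stand 13 mm farther back than shut.
Start: joints at [-0.038, 0.116, 1.442, -0, 1.584, -0.038], TCP at [0.675, -0, 0.242] pointing down, gripper open.
Joint ranges: [-2.83, 2.83], [-0.83, 2.19], [0.07, 2.5], [-1.14, 4.28], [0.01, 3], [-2.97, 2.97]. Speed limits (rad/s): [1.89, 1.89, 2.22, 3.14, 3.14, 3.14].

## Interface

Orientations are given as a unit quaternion [w, x, y, z].
In Python, from plant import bot gives the robot as it stands.
- The arm moves only by the shell command python3 -m pendant 'ROWS' [FORCE]. ROWS is JSON, a list of rows, each an object with "dp": the shift along the world's x, y, z in cm, a list of three; "angular": the turn, a rotation vector about the world's x, y, z in degrees, a list of three; "claw": the closure, from 0 (fully open) to 1 (shut). In form: [{"dp": [dx, dy, dz], "angular": [wx, wy, wz], "claw": claw}, ...]. A call has 1 to 20 rows; each row is the pose to reach, as a shift and turn from the pose commanded when the call began; what a row does not reach only later rows make up. A row lasts 1/12 s, in which the tool goes at most 41.7 mm and 7.16 degrees, less where a joint would pass 70% of its speed; a pose out of reach is approached as far as the arm can. A call with a gripper value outside its range is refused whole. The fingers move at their own pace and stop on an object; FORCE is the grip in N (left out, the last holds). Time passes only in rows, so rows that repeat a pose let the fingers close. It gives the time, the measured TCP pose, the force, the opening and the grip force at its end, in the units of the state.
- bot.sense(): the state, without advancing time (a new reading comes with each control period).
- bot.capture(name): name is "scene" or "side" or "wrist"; returns a dict with "frame" (384x512x3 uint8, blue, green, red), "fx", "fy", "cx", "cy" (pixels), "k1" (the pictures are not rectified: a ray, as slopes to the right and down, at radius r is drawn at 1 + k1 r^2 times it, then the intrinsics apply), "position" and "attitude" of the camera in the world. Camera axes: x right, y down, z forward; pixel columns grow to the right and rows downward; lengths in m; the calibration is good to about 2 mm. A picture is of the moment at which its call begins. There is no depth.
- bot.close_job(): hands the job in; it is judged then, once.
Trained networks look in a picture, given as the dict that the camera call returned (one of the last four; its "shot" number tells which), for a name from the list of things; names that differ only in an ending like _2 or _b are one class to them, and where a whole thing is asked for, a point or a joint stands for the part that bears it (a point fixed in the world has none). Each returns a list of dicts, best first, with "p" (0 to 1); they miss things now and then, are a little off and sometimes report something else, mostly with a low value. They report only what shows in the picture. A call takes as long as a camera call. They do not tell look-alikes from the thing itself.
- bot.recognise(target, picture): "xy" ([column, row] in pixels, amid what is visible of it).
- bot.place_of(target, picture): "xy" ([column, row] in pixels: a listed point, or the origin of a listed thing).
The state is a dict: "t": time; "joint_positions": joint angles; "qvel": joint speeds; "tau": joint torques, N m; "ee_pos": TCP position; "eef_rot": TCP orientation; "ft_force": force on the tool from outside, world axes, zero at the start; "torque": the same for the moment, N m; "opening": finger opening in m; "grip_force": force on a finger pad.
Only numpy, scipy, OpenCV 4.12 (cv2) and the standard library are available. Lean on these libraries where they do the work, as an engineer would, in place of code of your own. Each camera call takes 0.05 s, during which the arm holds its last target. There are 200 camera calls.

## Task

On the goods inspection bench, the white jar with the lime cap stands loose in the opening fixture: push the red handle of the lever clamp all the way down so that the jar is braced in the V-block, then unscrew the tight lime cap anticlockwise, stopping when its threads let go, without turning the jar or pulling it up. Lift the cap off and hold it level, straight over the open mouth and clear of it by about two centimetres: finish with the cap still held there in the gripper, ready to go back on, the jar still clamped. Leave the green-capped jar, the tub and the tape roll where they are.

Things in the scene. Friction and masses are not known exactly. Their poses are not given: they have to be found in the camera images.
- fixture: Jar-opening fixture bolted down: white plate 120 (x) x 310 (y) x 12 mm, origin at the middle of its underside, z up. At -y an aluminium V-block with rubber faces, up to 58 mm above the bench, open to +y: a clamped jar's axis stands at (0, -80 mm). At +y a steel push-rod lever clamp, cheeks up to 68 mm above the bench; its plunger pushes to -y at 45 mm height. Never moves.
- lever_pivot (a point): pivot axis of the clamp lever, at (0, 50, 62 mm) in the fixture's frame; the lever swings in the fixture's y-z plane about an axis along fixture x
- lever_end (a point): point on the axis of the lever's handle, 90 mm from the pivot. The handle is a straight round bar that points from the pivot towards fixture +y and up; red grip of 16 mm diameter from 28 to 108 mm from the pivot
- lever (a joint): clamp lever, rad: 0 open, handle 1.0 rad (57 deg) above level; 1.0 shut, handle level, its top 70 mm above the bench; at q the handle stands 1.0 - q rad above level. Pushed down on its outer half it needs 4 to 13 N and stays where it is left. Shut (over 0.93), it presses the jar into the V-block with nearly 30 N and holds itself. Starts at 0 to 0.12
- clamp_pad: black rubber pad, 22 mm diameter, on the plunger's tip; it advances 14 mm towards fixture -y while the lever goes from 0 to 1, pushes the jar into the V-block and presses on it
- jar: white jar with a lime label band, body 60 mm diameter and 76 mm high, threaded neck above it, rim at 92 mm; origin at the centre of its underside, z up its axis, x and y turn with it, white paper tab on its -x side. It stands loose on the fixture's 12 mm plate, 1 to 6 mm short of its clamped place; 0.2 to 0.35 kg
- jar_mouth (a point): centre of the jar's rim, 92 mm above the jar's underside
- jar_label (a point): middle of the white paper tab on the jar's side, 30 mm from its axis (on -x), 44 mm above its underside
- cap: lime ribbed screw cap, 64 mm diameter, 22 mm high, 45 g, white tick on top on its +x side; origin at the centre of its open lower edge, z up. Screwed tight, its origin is 79 mm above the jar's underside (its top 113 mm above the bench) and its x axis is along the jar's. Rigid: grip it hard (40 N or more) across its sides near the top, in any direction
- cap_top (a point): centre of the cap's top, 22 mm above the cap's origin. The thread: right-hand, three quick starts; breaks loose at about 0.5 N m, turns anticlockwise seen from above, the cap rising 3.4 mm per rad, and lets go after 1.42 rad (81 deg), 5 mm up; then it lifts straight off. Turned past about 1.75 rad it may meet the next thread
- green_jar: bystander: closed white jar with green band and green cap, 64 mm diameter, 100 mm high, origin at the centre of its underside
- tub: bystander: low white tub with lime lid, 94 mm diameter, 56 mm high, origin at the centre of its underside
- tape_roll: bystander: roll of brown packing tape lying flat, 110 mm diameter, 48 mm high, origin at the centre of its underside
Not all that is in view belongs to the job. There is more than one size of the cap; the job needs the largest.

How it is judged:
On the way, in this order (a step that is already met when the one before it is completed fails the run):
1. the lever is down and the clamp presses the jar into the V-block, the cap not yet turned (value of joint lever above 0.93 rad and contact force between clamp_pad and jar above 8 N and angle between the x axis of cap and the x axis of jar, either way round below 0.3 rad and z of cap in the frame of jar below 0.082 m), for 0.2 s.
2. the cap is unscrewed through more than 1.2 rad, still on the neck of the clamped jar (value of joint lever above 0.93 rad and contact force between clamp_pad and jar above 8 N and angle between the x axis of cap and the x axis of jar, either way round above 1.2 rad and z of cap in the frame of jar below 0.09 m), for 0.05 s.
At the end, for the whole second after the job is handed in: Gripper holds the cap still, level within 0.15 rad, within 15 mm of over the mouth, lower edge 4 to 45 mm above the rim, touching nothing else, turned under about 150 deg. Lever above 0.93, pad pressing the jar over 8 N, jar upright and down within 5 mm. Bystanders within 20 mm of their starts (value of joint lever above 0.93 rad and contact force between clamp_pad and jar above 8 N and z of cap in the frame of jar between 0.096 and 0.137 m and horizontal distance between cap and jar_mouth below 0.015 m and angle between cap's own z axis and vertical below 0.15 rad and angle between the x axis of cap and the x axis of jar, either way round above 0.45 rad and contact force between the fingers and cap above 2 N and contact force between cap and jar below 0.05 N and contact force between cap and fixture below 0.05 N and linear speed of cap below 0.02 m/s and z of jar in the frame of fixture below 0.017 m and angle between jar's own z axis and vertical below 0.07 rad and distance of each of green_jar, tub, tape_roll from where it was at the start of the episode below 0.02 m); the arm keeps its last pose, push and grip.
It fails at once if the jar turns with the cap or is shoved about (its paper tab moves more than 22 mm) (distance of jar_label from where it was at the start of the episode above 0.022 m).
It fails at once if the jar is pulled up more than 8 mm off the plate (z of jar in the frame of fixture above 0.02 m).
It fails at once if the jar tips over (more than 0.2 rad) (angle between jar's own z axis and vertical above 0.2 rad).
It fails at once if a bystander is moved by more than 20 mm (distance of any of green_jar, tub, tape_roll from where it was at the start of the episode above 0.02 m).
It also fails if it takes over 56 s, if anything falls off the work surface, if the arm or the gripper's body presses on something with over 40 N, if the wrist force passes 120 N, or if a joint passes its speed limit or range.

## Working session

There is one attempt and no reset: what is moved stays moved. The work goes in short steps, Python scripts to look and compute and a shell command to move; the robot and the scene stay as the last step left them, time stands still between calls to the robot, and variables do not carry over. Pictures are saved under pics/ and viewed, at most 10 in all, crops included, and the job is handed in when it is done.

```bash
ls; mkdir -p pics; cat > h.py <<'E'
import numpy as np,cv2
from scipy.optimize import least_squares
from scipy.spatial.transform import Rotation as R
from plant import bot
def rot(c):
    a=np.array(c["attitude"],float)
    return a if a.shape==(3,3) else R.from_quat(a[[1,2,3,0]]).as_matrix()
def ray(c,xy):
    d=np.array([(xy[0]-c["cx"])/c["fx"],(xy[1]-c["cy"])/c["fy"]]);s=d.copy()
    for _ in range(20): s=d/(1+c["k1"]*(s@s))
    v=rot(c)@np.r_[s,1]; return np.array(c["position"]),v/np.linalg.norm(v)
def atz(c,xy,z):
    p,v=ray(c,xy); return p+v*(z-p[2])/v[2]
def tri(rs):
    A=sum(np.eye(3)-np.outer(v,v) for p,v in rs);b=sum((np.eye(3)-np.outer(v,v))@p for p,v in rs)
    x=np.linalg.solve(A,b); return x,[round(float(np.linalg.norm(np.cross(x-p,v)))*1000,1) for p,v in rs]
def proj(c,X):
    q=rot(c).T@(np.array(X)-c["position"]);s=q[:2]/q[2];s=s*(1+c["k1"]*(s@s))
    return np.array([s[0]*c["fx"]+c["cx"],s[1]*c["fy"]+c["cy"]])
E
python3 - <<'E'
from h import *
np.set_printoptions(precision=3,suppress=True)
C={n:bot.capture(n) for n in("scene","side","wrist")}
cv2.imwrite("pics/a.png",np.hstack([cv2.resize(C[n]["frame"],(400,300)) for n in("side","wrist")]))
cv2.imwrite("pics/s.png",C["scene"]["frame"])
for n in C: print(n,C[n]["position"],rot(C[n])[:,2],C[n]["attitude"])
for t in["fixture","lever_pivot","lever_end","jar","jar_mouth","jar_label","cap","cap_top","clamp_pad","green_jar","tub","tape_roll"]:
    for n in C:
        print(t,n,[(np.round(d["xy"]),round(d["p"],2)) for d in bot.place_of(t,C[n])[:3]])
E
```

```text
pics
scene [0.935 0.554 0.56 ] [-0.426 -0.719 -0.549] [-0.124  0.234  0.848 -0.458]
side [ 0.306 -0.477  0.512] [ 0.421  0.677 -0.603] [-0.428  0.862 -0.243  0.124]
wrist [0.676 0.073 0.372] [-0.001 -0.287 -0.958] [ 0.145  0.989 -0.    -0.001]
fixture scene [(array([292., 229.]), 0.74), (array([276., 202.]), 0.71)]
fixture side [(array([212., 235.]), 0.69)]
fixture wrist [(array([122., 163.]), 0.57)]
lever_pivot scene [(array([315., 215.]), 0.87)]
lever_pivot side [(array([195., 197.]), 0.57)]
lever_pivot wrist [(array([ 77., 126.]), 0.6)]
lever_end scene [(array([341., 189.]), 0.88), (array([261., 206.]), 0.47), (array([262., 176.]), 0.24)]
lever_end side [(array([171., 157.]), 0.55)]
lever_end wrist []
jar scene [(array([263., 210.]), 0.96), (array([208., 248.]), 0.71)]
jar side [(array([244., 256.]), 0.58)]
jar wrist [(array([140., 227.]), 0.58)]
jar_mouth scene [(array([266., 171.]), 0.95), (array([207., 249.]), 0.52)]
jar_mouth side []
jar_mouth wrist []
jar_label scene [(array([279., 188.]), 0.66)]
jar_label side [(array([227., 240.]), 0.74)]
jar_label wrist []
cap scene [(arra
[... 550 characters left out ...]
 (array([145., 354.]), 0.74)]
clamp_pad scene [(array([273., 202.]), 0.38)]
clamp_pad side [(array([229., 227.]), 0.62)]
clamp_pad wrist [(array([265., 186.]), 0.65), (array([121., 206.]), 0.58)]
green_jar scene [(array([207., 248.]), 0.72)]
green_jar side [(array([298., 214.]), 0.9)]
green_jar wrist [(array([264., 185.]), 0.79), (array([126., 161.]), 0.4)]
tub scene [(array([280., 297.]), 0.78)]
tub side [(array([232., 182.]), 0.71)]
tub wrist [(array([218.,  30.]), 0.79), (array([ 16., 193.]), 0.18)]
tape_roll scene [(array([331., 197.]), 0.58), (array([265., 162.]), 0.4)]
tape_roll side [(array([150., 286.]), 0.66), (array([243., 210.]), 0.3)]
tape_roll wrist [(array([ 11., 195.]), 0.59)]
```

View pics/s.png

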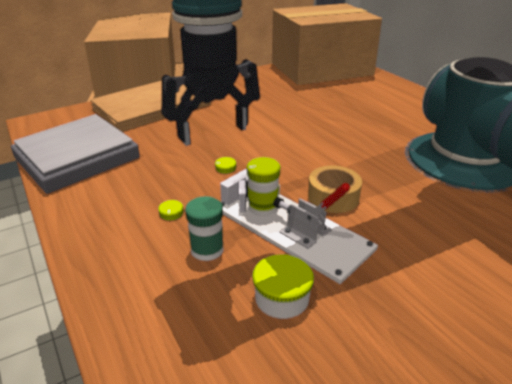

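View pics/a.png

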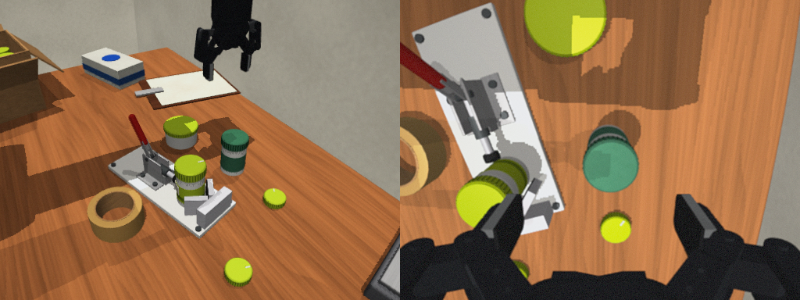

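```bash
python3 - <<'E'
from h import *
np.set_printoptions(precision=4,suppress=True)
C={n:bot.capture(n) for n in("scene","side","wrist")}
def T(name,d):
    x,r=tri([ray(C[n],xy) for n,xy in d.items()]); print(name,x,r); return x
T("pivot",dict(scene=(315,215),side=(195,197),wrist=(77,126)))
T("end",dict(scene=(341,189),side=(171,157)))
T("fixture",dict(scene=(292,229),side=(212,235),wrist=(122,163)))
T("jar",dict(scene=(263,210),side=(244,256),wrist=(140,227)))
T("captop",dict(scene=(264,164),side=(241,211),wrist=(104,265)))
T("cap",dict(scene=(264,174),side=(243,222),wrist=(115,252)))
T("label",dict(scene=(279,188),side=(227,240)))
T("green",dict(scene=(207,248),side=(298,214),wrist=(264,185)))
T("tub",dict(scene=(280,297),side=(232,182),wrist=(218,30)))
T("tape",dict(scene=(331,197),side=(150,286),wrist=(11,195)))
E
```

```text
pivot [0.5094 0.049  0.0633] [3.4, 2.0, 3.4]
end [0.4902 0.0912 0.1348] [0.4, 0.4]
fixture [0.5209 0.0012 0.0017] [1.9, 4.3, 4.9]
jar [ 0.5396 -0.0761  0.007 ] [3.4, 1.6, 3.7]
captop [ 0.538  -0.0742  0.1111] [1.5, 2.1, 2.3]
cap [ 0.5392 -0.0741  0.088 ] [2.5, 0.9, 2.5]
label [ 0.5111 -0.065   0.0534] [2.3, 2.3]
green [ 0.6881 -0.0299  0.0028] [0.3, 1.3, 1.1]
tub [ 0.6363  0.1364 -0.0026] [2.2, 2.5, 2.6]
tape [ 0.3804 -0.0445 -0.0019] [4.9, 0.9, 4.3]
```

Scene view: the lime-capped jar is in the fixture at (264,165) and the red lever is at (340,193). Possible mix-ups are the small loose lime caps at (226,164) and (171,209), the tub's lime lid at (283,275) and the green jar at (206,225). The tape roll at (333,190) stands behind the lever. I choose the cap on the jar at (264,165) and check it in a crop.

```bash
python3 - <<'E'
from h import *
C={n:bot.capture(n) for n in("scene","side")}
a=C["scene"]["frame"][145:285,210:385];b=C["side"]["frame"][140:310,130:305]
a=cv2.resize(a,(400,320),interpolation=cv2.INTER_CUBIC);b=cv2.resize(b,(400,320*1),interpolation=cv2.INTER_CUBIC)
cv2.imwrite("pics/b.png",np.hstack([a,b]))
# red handle axis: PCA in each picture
for n,c in C.items():
    f=c["frame"].astype(int);m=((f[...,2]>90)&(f[...,1]<60)&(f[...,0]<60)).astype(np.uint8)
    k,l,s,_=cv2.connectedComponentsWithStats(m);i=1+s[1:,4].argmax();ys,xs=np.where(l==i)
    P=np.c_[xs,ys];u=np.linalg.svd(P-P.mean(0),full_matrices=False)[2][0];t=(P-P.mean(0))@u
    print(n,len(P),P.mean(0)+u*t.min(),P.mean(0)+u*t.max())
E
```

```text
scene 305 [348.84661276 182.83153469] [322.13705122 207.15052345]
side 2694 [ 16.32933594 185.36815191] [ 32.82562175 298.39842664]
```

View pics/b.png

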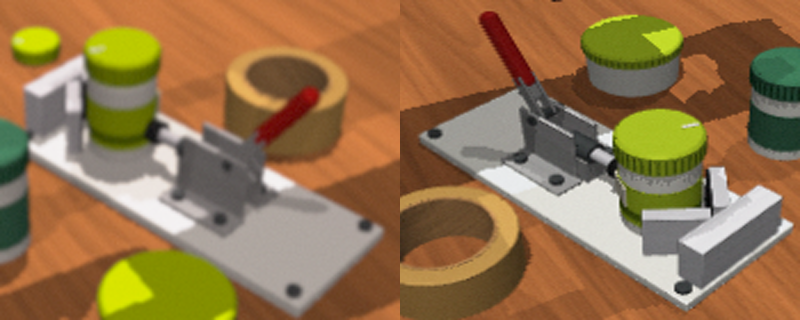

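The crop confirms it: the jar with the ribbed lime cap stands in the fixture, tick visible at side crop (690,126). The lever points up, with its tip at side (168,149) and scene (349,183). The plate corners are clear enough to fit the fixture's pose.

```bash
python3 - <<'E'
from h import *
np.set_printoptions(precision=4,suppress=True)
C={n:bot.capture(n) for n in("scene","side","wrist")}
z=12
O=[("scene",(377.1,246.5),(-60,155,z)),("scene",(342.1,283.7),(60,155,z)),("side",(138.8,212.8),(-60,155,z)),("side",(256,303.6),(-60,-155,z)),("side",(301.9,259.5),(60,-155,z)),
("wrist",(15.4,38.4),(-60,155,z)),("wrist",(115,4),(60,155,z)),("wrist",(208.6,268.8),(60,-155,z)),
("scene",(315,215),(0,50,62)),("side",(195,197),(0,50,62)),("wrist",(77,126),(0,50,62))]
def X(p,l): return np.r_[p[:2],0]+R.from_euler("z",p[2]).as_matrix()@(np.array(l)/1000)
f=lambda p:np.concatenate([proj(C[n],X(p,l))-xy for n,xy,l in O])
s=least_squares(f,[.52,0,.23],loss="soft_l1",f_scale=2);p=s.x;print(p,np.degrees(p[2]));print(f(p).reshape(-1,2))
print("jar clamped",X(p,(0,-80,0)),"tip on grip",tri([ray(C["scene"],(348.8,182.8)),ray(C["side"],(168.5,149))]))
for q in(0,.1):
  a=1-q;print("pivot",X(p,(0,50,62)),"end r90",X(p,(0,50+90*np.cos(a),62+90*np.sin(a))),"r108",X(p,(0,50+108*np.cos(a),62+108*np.sin(a))),proj(C["scene"],X(p,(0,50+108*np.cos(a),62+108*np.sin(a)))),proj(C["side"],X(p,(0,50+108*np.cos(a),62+108*np.sin(a)))))
for n,xy in(("scene",(264,163)),("side",(241,211))): print(atz(C[n],xy,.113))
# tick direction, side crop
print("tick",atz(C["side"],(130+290*.4375,140+126*.53125),.113))
E
```

```text
[ 0.5213 -0.0013  0.2667] 15.282671828926892
[[ 0.3527 -1.6522]
 [-2.7337 -4.0235]
 [-0.3993 -2.9463]
 [-1.3451 -2.2586]
 [ 0.7862 -0.9305]
 [-1.8892  1.5846]
 [ 1.8522 -1.9432]
 [ 0.1831  1.2266]
 [-1.5204 -1.5969]
 [-0.4917  2.4144]
 [-0.4948 -1.6354]]
jar clamped [ 0.5424 -0.0785  0.    ] tip on grip (array([0.4869, 0.0993, 0.1493]), [3.2, 3.2])
pivot [0.5082 0.047  0.062 ] end r90 [0.4953 0.0939 0.1377] r108 [0.4928 0.1032 0.1529] [345.971  183.7385] [168.8134 144.8085]
pivot [0.5082 0.047  0.062 ] end r90 [0.4934 0.1009 0.1325] r108 [0.4905 0.1117 0.1466] [350.0692 189.0362] [166.2298 146.0745]
[ 0.5366 -0.0773  0.113 ]
[ 0.5349 -0.0755  0.113 ]
tick [ 0.5611 -0.08    0.113 ]
```

```bash
python3 -c "
from plant import bot;s=bot.sense();print(s['eef_rot'],s['ft_force'])"
python3 -m pendant '[{"dp":[-3.5,1.5,0],"angular":[0,0,3],"claw":1},{"dp":[-7,3,0],"angular":[0,0,6],"claw":1},{"dp":[-10.5,4.5,0],"angular":[0,0,9],"claw":1},{"dp":[-14,6,0],"angular":[0,0,12],"claw":1},{"dp":[-17.4,7.4,0],"angular":[0,0,15],"claw":1},{"dp":[-17.4,7.4,-2],"angular":[0,0,15],"claw":1},{"dp":[-17.4,7.4,-4.5],"angular":[0,0,15],"claw":1},{"dp":[-17.4,7.4,-6.7],"angular":[0,0,15],"claw":1},{"dp":[-17.4,7.4,-6.7],"angular":[0,0,15],"claw":1},{"dp":[-17.4,7.4,-6.7],"angular":[0,0,15],"claw":1}]' 20
python3 - <<'E'
from h import *
a,b=bot.capture("scene"),bot.capture("side")
a=a["frame"][80:280,220:420];b=b["frame"][60:260,80:280]
cv2.imwrite("pics/c.png",np.hstack([cv2.resize(i,(400,400),interpolation=cv2.INTER_CUBIC) for i in(a,b)]))
E
```

```text
[2.17303528e-07 7.07098823e-01 7.07114739e-01 1.84710492e-05] [-0.24076273  0.51517287  1.16797159]
t: 3.18
ee_pos: [0.5007, 0.074, 0.1751]
eef_rot: [-0.001, 0.609, 0.793, -0.001]
ft_force: [0.3, -0.6, 0.0]
opening: 0.0
grip_force: 0.0
```

View pics/c.png

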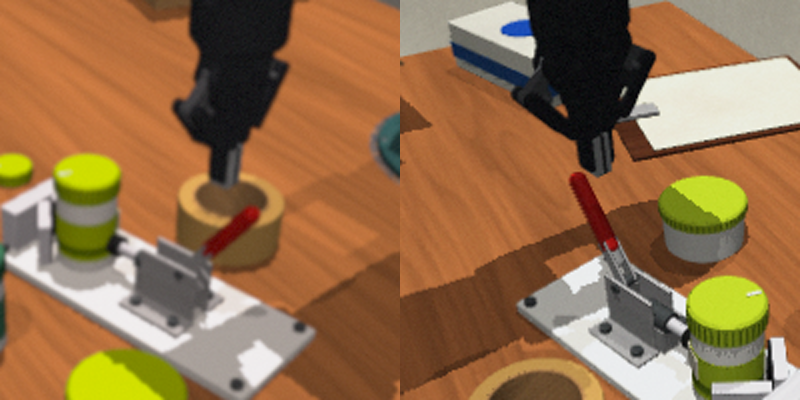

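Scene crop: the fingertips at (232,185) are just above and inboard of the red handle's tip at (253,213), in line with the lever. Next I push along its arc.

```bash
python3 -m pendant '[{"dp":[0,0,-1.4],"angular":[0,0,0],"claw":1},{"dp":[0,0,-2.6],"angular":[0,0,0],"claw":1},{"dp":[-0.25,0.9,-3.2],"angular":[0,0,0],"claw":1},{"dp":[-0.5,1.7,-3.8],"angular":[0,0,0],"claw":1},{"dp":[-0.65,2.4,-4.6],"angular":[0,0,0],"claw":1},{"dp":[-0.8,3.1,-5.4],"angular":[0,0,0],"claw":1},{"dp":[-0.95,3.6,-6.3],"angular":[0,0,0],"claw":1},{"dp":[-1.1,4.0,-7.3],"angular":[0,0,0],"claw":1},{"dp":[-1.1,4.0,-7.3],"angular":[0,0,0],"claw":1}]'
python3 - <<'E'
from h import *
a,b=bot.capture("scene"),bot.capture("side")
a=a["frame"][80:280,220:420];b=b["frame"][60:260,80:280]
cv2.imwrite("pics/d.png",np.hstack([cv2.resize(i,(400,400),interpolation=cv2.INTER_CUBIC) for i in(a,b)]))
E
```

```text
t: 4.03
ee_pos: [0.4893, 0.1149, 0.1006]
eef_rot: [-0.001, 0.609, 0.794, -0.0]
ft_force: [-0.3, -0.4, -0.0]
opening: 0.0002
grip_force: 0.2
```

View pics/d.png

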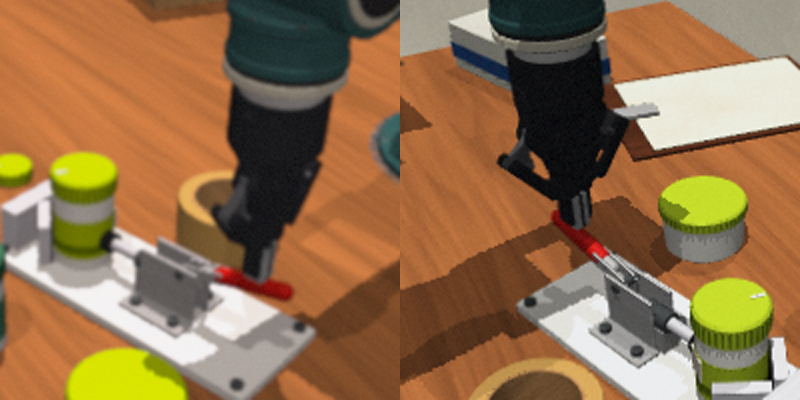

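The handle is now nearly level and still under the fingertips, at scene crop (262,280). I press it to the end.

```bash
python3 -m pendant '[{"dp":[-0.1,0.3,-0.7],"angular":[0,0,0],"claw":1},{"dp":[-0.2,0.6,-1.4],"angular":[0,0,0],"claw":1},{"dp":[-0.2,0.6,-1.8],"angular":[0,0,0],"claw":1},{"dp":[-0.2,0.6,-2.1],"angular":[0,0,0],"claw":1}]'; python3 -m pendant '[{"dp":[0,0,-0.2],"angular":[0,0,0],"claw":1},{"dp":[0,0,-0.2],"angular":[0,0,0],"claw":1}]'
```

```text
t: 4.47
ee_pos: [0.4885, 0.1208, 0.082]
eef_rot: [0.0, 0.609, 0.793, 0.001]
ft_force: [-2.3, 7.6, 11.7]
opening: -0.0001
grip_force: 5.9
t: 4.63
ee_pos: [0.4885, 0.1209, 0.0807]
eef_rot: [-0.0, 0.609, 0.793, 0.001]
ft_force: [-5.1, 6.3, 12.4]
opening: -0.0002
grip_force: 6.1
```

```bash
python3 -m pendant '[{"dp":[0,0,-0.25],"angular":[0,0,0],"claw":1},{"dp":[0,0,-0.25],"angular":[0,0,0],"claw":1},{"dp":[0,0,-0.25],"angular":[0,0,0],"claw":1}]'
```

```text
t: 4.88
ee_pos: [0.4888, 0.1211, 0.0803]
eef_rot: [0.0, 0.609, 0.793, 0.002]
ft_force: [-16.4, 6.1, 36.8]
opening: -0.0004
grip_force: 18.8
```

```bash
python3 -m pendant '[{"dp":[0,0,0.8],"angular":[0,0,0],"claw":1},{"dp":[0,0,3],"angular":[0,0,0],"claw":1},{"dp":[0,0,6.5],"angular":[0,0,0],"claw":0.5},{"dp":[0,0,10],"angular":[0,0,0],"claw":0},{"dp":[0,0,13],"angular":[0,0,0],"claw":0},{"dp":[0.9,-3.3,13],"angular":[0,0,0],"claw":0},{"dp":[1.8,-6.6,13],"angular":[0,0,0],"claw":0},{"dp":[2.7,-10,13],"angular":[0,0,0],"claw":0},{"dp":[3.6,-13.2,13],"angular":[0,0,0],"claw":0},{"dp":[4.5,-16.6,13],"angular":[0,0,0],"claw":0},{"dp":[5.4,-19.9,13],"angular":[0,0,0],"claw":0},{"dp":[5.4,-19.9,13],"angular":[0,0,0],"claw":0},{"dp":[5.4,-19.9,13],"angular":[0,0,0],"claw":0}]'
python3 - <<'E'
from h import *
np.set_printoptions(precision=4,suppress=True)
C={n:bot.capture(n) for n in("scene","side","wrist")}
print(bot.sense()["joint_positions"])
for t in["lever_end","cap_top","cap","jar"]:
    for n in C: print(t,n,[(np.round(d["xy"],1),round(d["p"],2)) for d in bot.place_of(t,C[n])[:3]])
a=C["scene"]["frame"][80:280,200:400];b=C["wrist"]["frame"]
cv2.imwrite("pics/e.png",np.hstack([cv2.resize(a,(400,400)),cv2.resize(b,(400,400))]))
for n in C: cv2.imwrite(f"pics/raw_{n}.png",C[n]["frame"])
# cap-top circle: lime outline vs model of the cap's top circle and skirt, predicted
for n in C: print(n,proj(C[n],(.5424,-.0785,.113)),proj(C[n],(.4861,.128,.062)))
E
```

```text
t: 5.97
ee_pos: [0.5421, -0.0804, 0.2064]
eef_rot: [-0.0, 0.61, 0.792, -0.0]
ft_force: [1.0, 0.2, -0.2]
opening: 0.0855
grip_force: 0.0
[-0.1901 -0.1519  1.7634  0.0003  1.5303 -0.4524]
lever_end scene [(array([353.8, 234.4]), 0.84)]
lever_end side [(array([162.7, 176.7]), 0.62)]
lever_end wrist []
cap_top scene [(array([258.7, 163.6]), 0.95), (array([168.5, 209.4]), 0.91), (array([226.2, 158.6]), 0.5)]
cap_top side [(array([303.8, 338.5]), 0.98), (array([244.5, 211.7]), 0.81), (array([355.1, 249.9]), 0.67)]
cap_top wrist [(array([253.8, 200. ]), 0.58), (array([248.9,  17.1]), 0.29)]
cap scene [(array([173.6, 211. ]), 0.93), (array([227.3, 167.4]), 0.71), (array([277.5, 188.2]), 0.69)]
cap side [(array([346. , 256.8]), 0.97), (array([304.8, 349.6]), 0.87), (array([244.7, 222.8]), 0.61)]
cap wrist [(array([254.2, 186.2]), 0.98), (array([198.3, 308.3]), 0.93)]
jar scene [(array([258.8, 205.2]), 0.72)]
jar side [(array([244. , 256.6]), 0.57)]
jar wrist []
scene [261.0617 163.5299] [352.6175 234.0044]
side [246.1683 210.4291] [166.399  180.4376]
wrist [253.6465 200.0108] [ 252.1534 -105.2937]
```

View pics/e.png

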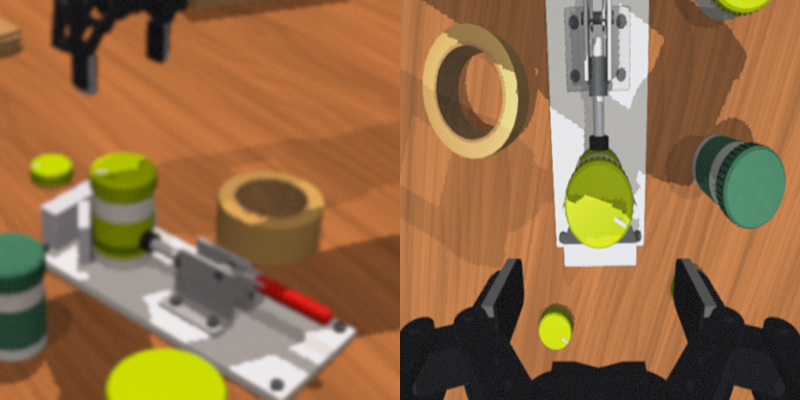

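Scene crop: the handle lies level and shut, from (262,285) to (330,318). Wrist half: the plunger's pad touches the jar, and the cap's top is centred at (599,205), which matches the predicted clamped position. The lever is down, so I descend over the cap.

```bash
python3 -m pendant '[{"dp":[0.0,0.0,-2.5],"angular":[0,0,0],"claw":0},{"dp":[0,0,-5],"angular":[0,0,0],"claw":0},{"dp":[0,0,-7.5],"angular":[0,0,0],"claw":0},{"dp":[0,0,-9.5],"angular":[0,0,0],"claw":0},{"dp":[0,0,-11],"angular":[0,0,0],"claw":0},{"dp":[0,0,-11.8],"angular":[0,0,0],"claw":0},{"dp":[0,0,-11.8],"angular":[0,0,0],"claw":0},{"dp":[0,0,-11.8],"angular":[0,0,0],"claw":0}]'
python3 - <<'E'
from h import *
a,b=bot.capture("scene"),bot.capture("side")
a=a["frame"][110:230,200:320];b=b["frame"][160:280,180:300]
cv2.imwrite("pics/f.png",np.hstack([cv2.resize(i,(400,400),interpolation=cv2.INTER_CUBIC) for i in(a,b)]))
E
```

```text
t: 7.38
ee_pos: [0.5422, -0.079, 0.0893]
eef_rot: [0.0, 0.609, 0.793, 0.0]
ft_force: [0.8, -0.5, 0.4]
opening: 0.0856
grip_force: 0.0
```

View pics/f.png

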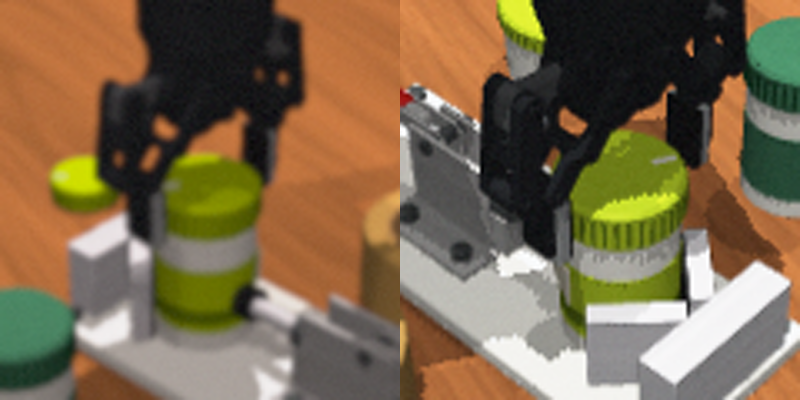

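The fingers straddle the cap with their tips slightly below its lower edge (scene crop 155,240), so I raise 5 mm and close gently first.

```bash
python3 -m pendant '[{"dp":[0,0,0.5],"angular":[0,0,0],"claw":0},{"dp":[0,0,0.5],"angular":[0,0,0],"claw":1},{"dp":[0,0,0.5],"angular":[0,0,0],"claw":1},{"dp":[0,0,0.5],"angular":[0,0,0],"claw":1},{"dp":[0,0,0.5],"angular":[0,0,0],"claw":1},{"dp":[0,0,0.5],"angular":[0,0,0],"claw":1}]' 20
```

```text
t: 7.98
ee_pos: [0.5425, -0.0792, 0.0949]
eef_rot: [0.001, 0.609, 0.793, 0.0]
ft_force: [-1.5, -1.0, 7.8]
opening: 0.0631
grip_force: 20.1
```

```bash
python3 -m pendant '[{"dp":[0,0,0],"angular":[0,0,0],"claw":1},{"dp":[0,0,0],"angular":[0,0,0],"claw":1},{"dp":[0,0,0],"angular":[0,0,0],"claw":1}]' 90; python3 -m pendant '[{"dp":[0,0,0],"angular":[0,0,3],"claw":1},{"dp":[0,0,0.04],"angular":[0,0,7],"claw":1},{"dp":[0,0,0.07],"angular":[0,0,12],"claw":1},{"dp":[0,0,0.1],"angular":[0,0,17],"claw":1},{"dp":[0,0,0.13],"angular":[0,0,22],"claw":1}]'; python3 -c "
from plant import bot;print(bot.sense()['torque'])"
```

```text
t: 8.23
ee_pos: [0.5425, -0.0792, 0.0954]
eef_rot: [0.001, 0.609, 0.793, 0.0]
ft_force: [-4.0, 0.1, 13.6]
opening: 0.0615
grip_force: 94.2
t: 8.65
ee_pos: [0.5427, -0.0791, 0.0964]
eef_rot: [0.001, 0.444, 0.896, 0.0]
ft_force: [0.1, 0.1, 6.5]
opening: 0.0612
grip_force: 95.6
[ 0.01713206 -0.13264922 -0.11693592]
```

```bash
python3 -m pendant '[{"dp":[0,0,0.03],"angular":[0,0,5],"claw":1},{"dp":[0,0,0.06],"angular":[0,0,10],"claw":1},{"dp":[0,0,0.06],"angular":[0,0,10],"claw":1}]'; python3 - <<'E'
from h import *
print(bot.sense()["torque"])
b=bot.capture("side")
print([(d["xy"],d["p"]) for d in bot.place_of("jar_label",b)])
new=b["frame"][160:280,180:300];old=cv2.imread("pics/raw_side.png")[160:280,180:300]
cv2.imwrite("pics/g.png",np.hstack([cv2.resize(i,(400,400),interpolation=cv2.INTER_CUBIC) for i in(old,new)]))
E
```

```text
t: 8.9
ee_pos: [0.5424, -0.0791, 0.0965]
eef_rot: [0.001, 0.364, 0.931, 0.0]
ft_force: [0.9, -0.5, 4.1]
opening: 0.0612
grip_force: 96.1
[ 0.02844893 -0.06937936  0.0073085 ]
[([231.1, 242.3], 0.89)]
```

View pics/g.png

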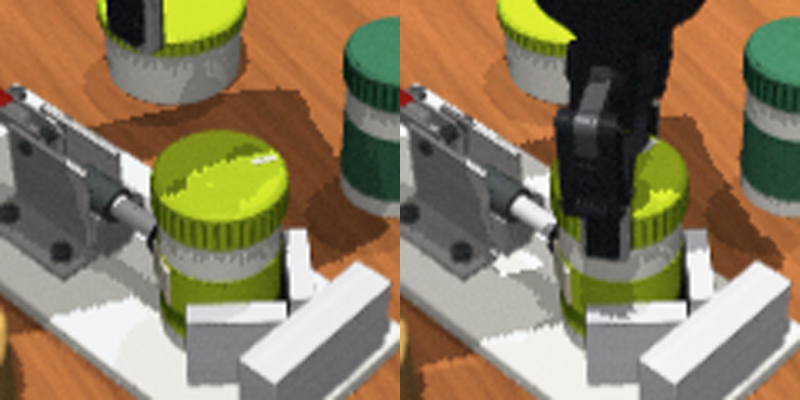

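The tick moved from (265,158) to (250,145) while the tab stays at (165,280), so the cap turns and the jar does not. I continue to about 86° in total.

```bash
python3 -m pendant '[{"dp":[0,0,0.03],"angular":[0,0,5],"claw":1},{"dp":[0,0,0.06],"angular":[0,0,10],"claw":1},{"dp":[0,0,0.09],"angular":[0,0,15],"claw":1},{"dp":[0,0,0.12],"angular":[0,0,20],"claw":1},{"dp":[0,0,0.15],"angular":[0,0,25],"claw":1},{"dp":[0,0,0.18],"angular":[0,0,30],"claw":1},{"dp":[0,0,0.21],"angular":[0,0,35],"claw":1},{"dp":[0,0,0.24],"angular":[0,0,40],"claw":1},{"dp":[0,0,0.27],"angular":[0,0,45],"claw":1},{"dp":[0,0,0.3],"angular":[0,0,50],"claw":1},{"dp":[0,0,0.32],"angular":[0,0,54],"claw":1},{"dp":[0,0,0.32],"angular":[0,0,54],"claw":1},{"dp":[0,0,0.32],"angular":[0,0,54],"claw":1}]'; python3 -c "
from plant import bot;s=bot.sense();print(s['torque'],s['joint_positions'])"
```

```text
t: 10.08
ee_pos: [0.5422, -0.0787, 0.0989]
eef_rot: [0.0, -0.094, 0.996, 0.0]
ft_force: [3.3, 4.3, -0.2]
opening: 0.0615
grip_force: 97.3
[ 0.72439262 -0.63657991  0.05409004] [-1.91050522e-01 -8.54922196e-02  1.88176139e+00  7.44857058e-04
  1.34497932e+00 -1.94961607e+00]
```

```bash
python3 -m pendant '[{"dp":[0,0,0.15],"angular":[0,0,0],"claw":1},{"dp":[0,0,0.3],"angular":[0,0,0],"claw":1},{"dp":[0,0,0.4],"angular":[0,0,0],"claw":1}]'
```

```text
t: 10.33
ee_pos: [0.542, -0.0787, 0.1026]
eef_rot: [-0.0, -0.093, 0.996, 0.0]
ft_force: [4.5, 4.1, -2.5]
opening: 0.061
grip_force: 98.0
```

```bash
python3 -m pendant '[{"dp":[0,0,0.4],"angular":[0,0,0],"claw":1},{"dp":[0,0,0.9],"angular":[0,0,0],"claw":1},{"dp":[0,0,1.4],"angular":[0,0,0],"claw":1},{"dp":[0,0,1.9],"angular":[0,0,0],"claw":1},{"dp":[0,0,2.3],"angular":[0,0,0],"claw":1},{"dp":[0,0,2.3],"angular":[0,0,0],"claw":1},{"dp":[0,0,2.3],"angular":[0,0,0],"claw":1},{"dp":[0,0,2.3],"angular":[0,0,0],"claw":1}]'
python3 - <<'E'
from h import *
C=[bot.capture(n) for n in("scene","side")]
a=C[0]["frame"][100:250,200:350];b=C[1]["frame"][150:300,160:310]
cv2.imwrite("pics/i.png",np.hstack([cv2.resize(i,(400,400),interpolation=cv2.INTER_CUBIC) for i in(a,b)]))
for t in("cap_top","jar_mouth","jar_label","lever_end"):
  print(t,[[(np.round(d["xy"],1),round(d["p"],2)) for d in bot.place_of(t,c)[:3]] for c in C])
E
```

```text
t: 11.0
ee_pos: [0.5419, -0.079, 0.1257]
eef_rot: [-0.0, -0.096, 0.995, 0.0]
ft_force: [-0.2, 0.1, -0.6]
opening: 0.0615
grip_force: 98.0
cap_top [[(array([166.9, 208.2]), 0.82), (array([223.8, 159.7]), 0.59), (array([262.7, 149.7]), 0.55)], [(array([243.6, 199.1]), 0.82), (array([302. , 342.6]), 0.71)]]
jar_mouth [[(array([262.8, 166.7]), 0.7)], [(array([244.8, 217.7]), 0.69), (array([246.1, 197.5]), 0.68)]]
jar_label [[(array([273.6, 183.2]), 0.61)], [(array([241.6, 215.6]), 0.56)]]
lever_end [[(array([354.5, 234.6]), 0.6)], []]
```

View pics/i.png

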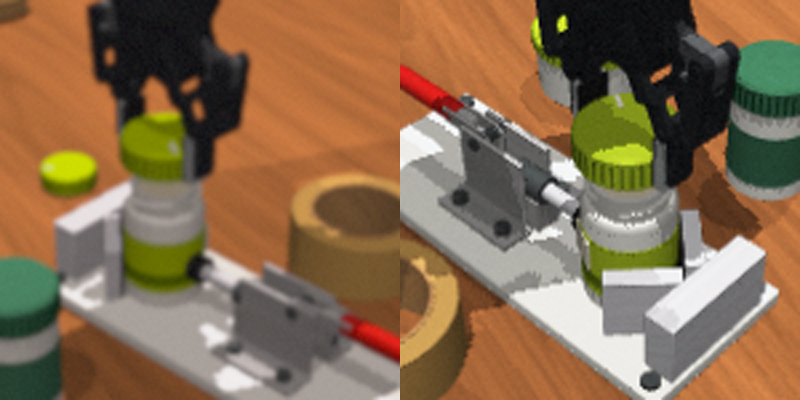

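The cap is held level about 17 mm above the rim, the neck is visible below it at (167,200), and the jar is still clamped. The tool force is about zero, so nothing else is being touched, and I hand in.

```bash
python3 -c "
from plant import bot;print(bot.close_job())"
```

```text
the job is handed in; nothing more can be done
None
```

I clamped the jar, unscrewed the lime cap about 86° anticlockwise and handed the job in with the cap held level about 17 mm over the open mouth; the hand-in gave no verdict.

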